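Unstack the cut shelf parts into their drilling jigs

ROBOT

A 6-joint arm with a two-finger parallel gripper is mounted at the origin on the work surface; the furniture and walls round the work are solid. World frame = base frame: x ahead of the robot, y to its left, z up, the work surface at z = 0. Lengths are in m, angles in rad, forces in N, time in s.
With the tool pointing down it reaches from about 0.25 to 0.8 m from the base axis. Payload 3.9 kg.
Tool frame: the origin (TCP) lies midway between the tips of the shut fingers; the grasp point (between the pads) lies 19 mm behind it; z points along the fingers, y is the line along which they close (so a half turn about z gives the same grasp; the last joint's range is limited). The gripper opens to 85 mm and grips with 20 to 120 N. Pads are 22 mm wide; open, the fingers measure 114 mm over their backs; the gripper's body (76 mm by 85 mm) begins 54 mm behind the grasp point. The pads swing forward as they close: fully open they stand 13 mm farther back than shut.
Start: joints at [-1.304, 0.26, -0.138, 1.173, 0, 1.571], TCP at [0.138, -0.506, 0.231] pointing down, gripper open.
Joint ranges: [-2.78, 2.78], [-0.83, 1.72], [-1.28, 1.37], [-1.9, 2.12], [-1.57, 1.48], [-3.14, 3.14]. Speed limits (rad/s): [2.57, 2.57, 3.14, 3.14, 3.14, 3.14].

INTERFACE

Orientations are given as a unit quaternion [x, y, z, w].
In Python, from workcell import robot gives the robot as it stands.
- The arm moves only by the tool drive_tool, never from a script. Its argument "steps" is a list that holds one entry, the list of rows, each a list of 4 numbers: the shift along the world's x, y, z normalised to -1 to 1, where 1 is 0.4 m, then the turn about the world's z normalised to -1 to 1, where 1 is pi rad. In form: [[[x, y, z, turn], ...]]. A call has 1 to 10 rows; each row is the pose to reach, as a shift and turn from the pose commanded when the call began, turning the shorter way round; what a row does not reach only later rows make up. A row lasts 1/10 s, in which the tool goes at most 50 mm and 8.59 degrees, less where a joint would pass 70% of its speed; a pose out of reach is approached as far as the arm can. A call with a number of a shift or a turn outside -1 to 1 is refused whole. A call with a gripper value outside its range is refused whole. "grip" is the closure, from 0 (fully open) to 1 (shut), set as the call begins (left out, the last holds). The fingers move at their own pace and stop on an object; the grip force is fixed at half the most. Time passes only in rows, so rows that repeat a pose let the fingers close. It gives the time, the measured TCP pose, the force, the opening and the grip force at its end, in the units of the state.
- robot.observe(): the state, without advancing time (a new reading comes with each control period).
- robot.get_image(name): name is "scene" or "top" or "wrist"; returns (picture, depth): 480x640x3 uint8, red, green, blue; 480x640 float32, m along the optical axis (not along the pixel's ray), 0 where there is no reading.
- robot.camera_params(name): a dict with "intrinsics" (3x3 intrinsics, pixels), "R" (3x3) and "t" (3): a world point X has camera coordinates R X + t. Camera axes: x right, y down, z forward; pixel columns grow to the right and rows downward; lengths in m; the calibration is good to about 2 mm. The wrist camera is an equidistant fisheye: a pixel r from the principal point sees the ray r / f radians off the axis. A picture is of the moment at which its call begins: read the wrist's pose just before it. camera_params takes no time and is no camera call; for the wrist camera it gives the pose at the moment of the call.
- robot.close_job(): hands the job in; it is judged then, once.
Trained networks look in the newest picture that a camera, given by its name, has taken for a name from the list of things; names that differ only in an ending like _2 or _b are one class to them, and where a whole thing is asked for, a point or a joint stands for the part that bears it (a point fixed in the world has none). Each returns a list of dicts, best first, with "conf" (0 to 1); they miss things now and then, are a little off and sometimes report something else, mostly with a low value. They report only what shows in the picture. A call takes as long as a camera call. They do not tell look-alikes from the thing itself.
- robot.silhouettes(camera, target): "pixels" (480x640 bool, what is visible of it) and "box" ([left, top, width, height] as shares, 0 to 1, of the picture: columns of its width, rows of its height, round what is visible of it).
- robot.pinpoint(camera, target): "location" ([column, row] as shares, 0 to 1, of the picture: columns of its width, rows of its height: a listed point, or the origin of a listed thing).
The state is a dict: "time": time; "joint_positions": joint angles; "joint_vel": joint speeds; "joint_torque": joint torques, N m; "tcp_pos": TCP position; "tcp_rot": TCP orientation; "contact_force": force on the tool from outside, world axes, zero at the start; "moment": the same for the moment, N m; "finger_gap": finger opening in m; "gripper_force": force on a finger pad.
Only numpy, scipy, OpenCV 4.12 (cv2) and the standard library are available. Lean on these libraries where they do the work, as an engineer would, in place of code of your own. Each camera call takes 0.05 s, during which the arm holds its last target. There are 200 camera calls.

TASK

The four wooden parts cut for a small wall shelf (block, rail, side and shelf board) were left in one stack. Take the stack apart from the top and lay each part in the drilling jig whose nest fits its width and length, flat on the jig's base between the fences, ready to be clamped for its dowel holes. Leave the grease tin and the sanding block where they are.

Things in the scene. Friction and masses are not known exactly. Their poses are not given: they have to be found in the camera images.
- rail: reddish brown wooden bar, 35 x 200 x 16 mm (own x, y, z), loose; at the start across the side and the shelf_board, its middle over the gap of about 42 mm between them. Origin: centre of its underside; y runs along its 200 mm length, z up. The same either way round.
- side: pale striped wooden bar, 40 x 160 x 18 mm (own x, y, z), loose; at the start on the table at the bottom of the stack, beside the shelf_board (centres 90 mm apart). Origin: centre of its underside; y runs along its 160 mm length, z up. The same either way round.
- shelf_board: plain pinkish brown wooden board, 55 x 120 x 18 mm (own x, y, z), loose; at the start on the table at the bottom of the stack, beside the side. Origin: centre of its underside; y runs along its 120 mm length, z up. The same either way round.
- block: brown grained wooden block, the thickest part, 45 x 90 x 36 mm (own x, y, z), loose; at the start on top of the stack, on the rail and roughly along it. Origin: centre of its underside; y runs along its 90 mm length, z up. The same either way round.
- jig_rail: the rail's drilling jig, fixed: plywood base 12 mm thick, 79 mm wide, with a nest 43 (x) by 210 mm (y) between two fences (8 mm high, 14 wide, each with a 54 mm finger gap at mid length), a bushing block at +y (26 mm high, 24 thick) and an open cam clamp at -y (14 mm high), all on the base. Origin: nest centre at the underside (nest floor 12 mm above). y along the nest, z up.
- jig_side: the side's drilling jig, fixed: plywood base 12 mm thick, 84 mm wide, with a nest 48 (x) by 170 mm (y) between two fences (8 mm high, 14 wide, each with a 54 mm finger gap at mid length), a bushing block at +y (28 mm high, 24 thick) and an open cam clamp at -y (14 mm high), all on the base. Origin: nest centre at the underside (nest floor 12 mm above). y along the nest, z up.
- jig_shelf_board: the shelf_board's drilling jig, fixed: plywood base 12 mm thick, 99 mm wide, with a nest 63 (x) by 130 mm (y) between two fences (8 mm high, 14 wide, each with a 54 mm finger gap at mid length), a bushing block at +y (28 mm high, 24 thick) and an open cam clamp at -y (14 mm high), all on the base. Origin: nest centre at the underside (nest floor 12 mm above). y along the nest, z up.
- jig_block: the block's drilling jig, fixed: plywood base 12 mm thick, 89 mm wide, with a nest 53 (x) by 100 mm (y) between two fences (8 mm high, 14 wide, each with a 54 mm finger gap at mid length), a bushing block at +y (46 mm high, 24 thick) and an open cam clamp at -y (14 mm high), all on the base. Origin: nest centre at the underside (nest floor 12 mm above). y along the nest, z up.
- grease_tin: round white tin with a red top, 73 mm across and 41 mm high, loose, standing near the work; origin: centre of its underside. A bystander.
- sanding_block: cork block in red-brown abrasive paper, 62 x 111 x 32 mm, loose, near the work; origin: centre of its underside. A bystander.
Mind the look-alikes: they are no part of the job. Leave any blue or green look-alike of the block alone.

How it is judged:
By the outcome, as a careful person would: the job done as asked, in the order asked, and still so for the second after the job is handed in, with the robot touching nothing.
It also fails if it takes over 109 s, if anything falls off the work surface, if the arm or the gripper's body presses on something with over 40 N, if the wrist force passes 120 N, or if a joint passes its speed limit or range.

## Working session

There is one attempt and no reset: what is moved stays moved. The work goes in short steps, Python scripts to look and compute and a tool call to move; the robot and the scene stay as the last step left them, time stands still between calls to the robot, and variables do not carry over. Pictures are saved under pics/ and viewed, at most 14 in all, crops included, and the job is handed in when it is done.

Besides the shell and the picture viewer there is one more tool, called after "Request:" as a command line: name --argument value ..., lists and objects as JSON in quotes. drive_tool: Moves the arm, as the interface text tells. Scaled input: -1 to 1 covers 0.4 m each way for a shift and pi rad each way for a turn. Its arguments: {"type":"object","properties":{"steps":{"type":"array","items":{"type":"array","items":{"type":"array","items":{"type":"number","minimum":-1,"maximum":1}}}},"grip":{"type":"number"}},"required":["steps"]}

```bash
mkdir -p pics; ls; cat > h.py <<'E'
import numpy as np,cv2
from workcell import robot
def save(n,im): cv2.imwrite('pics/'+n,im[:,:,::-1])
def cloud(cam,depth):
    p=robot.camera_params(cam);K=np.array(p['intrinsics']);R=np.array(p['R']);t=np.array(p['t'])
    v,u=np.mgrid[0:480,0:640]
    X=np.stack([(u-K[0,2])/K[0,0]*depth,(v-K[1,2])/K[1,1]*depth,depth],-1)
    W=(X-t)@R
    W[depth<=0]=np.nan
    return W
E
python3 - <<'E'
from h import *
for c in ['top','scene']:
    im,d=robot.get_image(c); save(c+'0.png',im); np.save(c+'0.npy',d)
    W=cloud(c,d); np.save(c+'W.npy',W); np.save(c+'I.npy',im)
    p=robot.camera_params(c);print(c,np.array(p['intrinsics']).round(1).tolist(),(-np.array(p['R']).T@np.array(p['t'])).round(3))
    for n in ['block','rail','side','shelf_board','jig_rail','jig_side','jig_shelf_board','jig_block','grease_tin','sanding_block']:
        for s in robot.silhouettes(c,n)[:3]:
            m=s['pixels']; r=cv2.minAreaRect(np.argwhere(m)[:,::-1].astype(np.float32)) if m.any() else None
            P=W[m]
            print(c,n,round(s['conf'],2),[round(x) for x in (*r[0],*r[1],r[2])],np.nanmedian(P,0).round(3))
E
```

```text
pics
top [[541.3, 0.0, 311.8], [0.0, 541.3, 238.3], [0.0, 0.0, 1.0]] [0.251 0.01  1.337]
top block 0.8 [309, 218, 39, 20, 72] [ 0.538 -0.007  0.07 ]
top block 0.64 [411, 316, 20, 40, 70] [ 0.311 -0.254  0.035]
top block 0.63 [266, 155, 21, 36, 56] [0.706 0.104 0.036]
top rail 0.62 [309, 218, 79, 14, 85] [ 0.493 -0.006  0.034]
top side 0.87 [310, 237, 16, 63, 76] [0.501 0.012 0.018]
top shelf_board 0.57 [299, 203, 23, 49, 76] [0.587 0.039 0.018]
top jig_rail 0.9 [440, 258, 34, 112, 87] [ 0.454 -0.335  0.013]
top jig_side 0.55 [162, 244, 101, 35, 4] [0.477 0.354 0.014]
top jig_shelf_board 0.71 [421, 183, 40, 81, 88] [ 0.645 -0.289  0.013]
top jig_block 0.75 [198, 179, 71, 37, 5] [0.644 0.276 0.014]
top grease_tin 0.66 [356, 285, 30, 30, 45] [ 0.382 -0.12   0.04 ]
top sanding_block 0.61 [257, 285, 47, 28, 8] [0.378 0.117 0.032]
scene [[439.3, 0.0, 320.9], [0.0, 439.3, 235.2], [0.0, 0.0, 1.0]] [0.1   0.627 0.765]
scene block 0.97 [313, 232, 41, 25, 13] [0.535 0.005 0.068]
scene block 0.87 [230, 243, 36, 22, 90] [0.7   0.117 0.035]
scene block 0.63 [442, 218, 20, 34, 3] [ 0.309 -0.236  0.034]
scene rail 0.57 [312, 240, 81, 16, 18] [0.499 0.002 0.032]
scene rail 0.25 [345, 306, 33, 55, 45] [0.375 0.128 0.032]
scene side 0.88 [327, 250, 18, 55, 23] [0.493 0.033 0.017]
scene side 0.7 [394, 238, 30, 31, 11] [ 0.379 -0.107  0.039]
scene shelf_board 0.76 [288, 251, 24, 27, 27] [0.578 0.051 0.017]
scene shelf_board 0.66 [233, 370, 48, 133, 43] [0.474 0.37  0.013]
scene jig_side 0.72 [233, 371, 47, 133, 45] [0.474 0.37  0.013]
scene jig_side 0.63 [401, 189, 31, 73, 34] [ 0.451 -0.317  0.013]
scene jig_shelf_board 0.96 [335, 174, 34, 59, 41] [ 0.642 -0.276  0.013]
scene jig_shelf_board 0.6 [344, 305, 33, 55, 45] [0.375 0.13  0.032]
scene jig_block 0.89 [197, 299, 49, 85, 46] [0.638 0.286 0.013]
scene grease_tin 0.75 [394, 238, 30, 29, 90] [ 0.377 -0.107  0.039]
scene sanding_block 0.63 [344, 305, 34, 55, 43] [0.375 0.129 0.032]
```

```bash
python3 - <<'E'
from h import *
im=np.load('topI.npy'); save('topcrop.png',cv2.resize(im[120:345,95:510],(800,434),interpolation=cv2.INTER_CUBIC))
im=np.load('sceneI.npy'); save('scenecrop.png',cv2.resize(im[150:450,130:480],(700,600),interpolation=cv2.INTER_CUBIC))
E
```

```text
(no output)
```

View pics/topcrop.png

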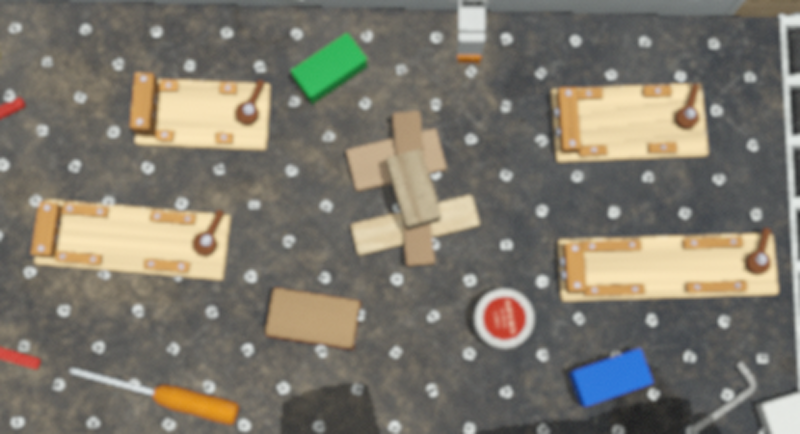

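View pics/scenecrop.png

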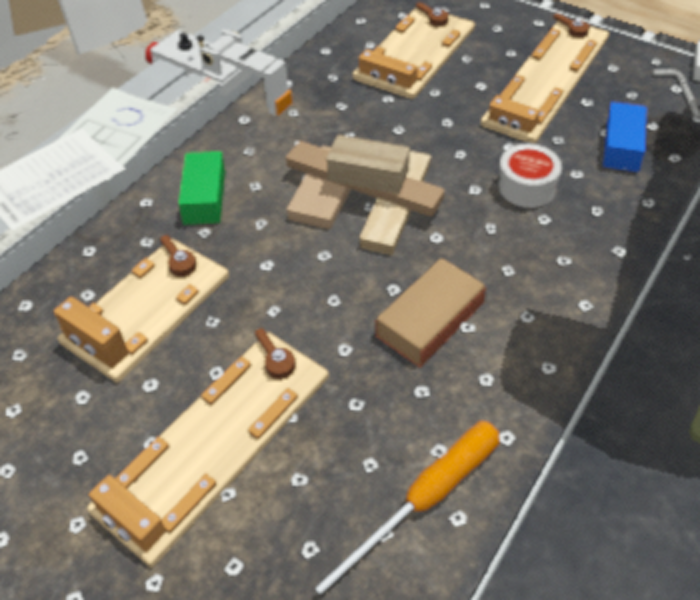

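The top crop shows the stack at crop (413,190), i.e. image (309,218): a brown grained block on the rail, which lies across the side (front) and the board (back). The four jigs have their bushings on the left (+y).

The block candidates in image pixels are brown (309,218), blue (411,316) and green (266,155). The brown grained one on the stack fits, and the crop confirms it.

Next I'll measure poses from the depth.

```bash
cat >> h.py <<'E'
def rect(P):
    (c,s,a)=cv2.minAreaRect((P[:,:2]*1000).astype(np.float32)); 
    if s[0]<s[1]: s=s[::-1];a+=90
    a=(a+90)%180-90  # angle of long axis from world x, deg
    return np.array(c).round(1),np.array(s).round(1),round(a,1)
def region(W,c,r,lo,hi):
    m=(np.hypot(W[...,0]-c[0],W[...,1]-c[1])<r)&(W[...,2]>lo)&(W[...,2]<hi)
    m=cv2.morphologyEx(m.astype(np.uint8),cv2.MORPH_OPEN,np.ones((2,2),np.uint8))
    n,l,st,_=cv2.connectedComponentsWithStats(m)
    k=1+np.argmax(st[1:,4]); return W[l==k]
E
python3 - <<'E'
from h import *
W=np.load('topW.npy')
s=robot.observe();print({k:np.round(s[k],3).tolist() for k in s})
P={'block':((.535,-.005),.08,.062,.08),'rail':((.53,-.003),.13,.029,.045),'side':((.495,.01),.1,.01,.025),'board':((.58,.03),.09,.01,.025)}
for n,a in P.items():
    Q=region(W,*a);print(n,rect(Q),np.median(Q[:,2]).round(4),len(Q), Q.mean(0).round(4))
J={'jr':((.454,-.32),.16,.026,210),'js':((.477,.36),.15,.028,170),'jb':((.644,.276),.11,.046,100),'jsb':((.645,-.279),.12,.028,130)}
for n,(c,r,h,L) in J.items():
    Q=region(W,c,r,.006,.06);B=region(W,c,r,h-.005,.06)
    b=rect(B);q=rect(Q);print(n,'base',q,'bush',b,len(B),B[:,2].max().round(4),np.median(B,0).round(3))
    a=np.radians(q[2]);a=a if np.sin(a)>0 else a+np.pi;u=np.array([np.cos(a),np.sin(a)]); print('  nest from bush',(b[0]-u*(12+L/2)).round(1))
im=np.load('sceneI.npy')
m=W[...,2]; print('table z',np.nanmedian(m[200:300,330:340]))
E
```

```text
{'time': 1.1, 'joint_positions': [-1.304, 0.26, -0.138, 1.173, -0.0, 1.571], 'joint_vel': [-0.001, -0.0, 0.002, 0.001, 0.001, -0.002], 'joint_torque': [-0.001, -40.563, 25.424, 0.001, -0.0, 0.0], 'tcp_pos': [0.138, -0.506, 0.231], 'tcp_rot': [0.991, 0.133, -0.0, -0.0], 'contact_force': [-0.404, 0.619, 0.51], 'moment': [0.014, -0.002, 0.047], 'gripper_force': 0.0, 'finger_gap': 0.085}
block (array([542.7,  -9.1]), array([90.2, 50.2]), 18.8) nan 695 [nan nan nan]
rail (array([6.185e+02, 2.000e-01]), array([75.4, 33.4]), 1.1) nan 275 [nan nan nan]
side (array([486.6,  35.4]), array([61.8, 41.7]), -77.1) nan 412 [nan nan nan]
board (array([581.1,  45.5]), array([63.6, 61. ]), 3.5) 0.0179 466 [0.5793 0.0461 0.0188]
jr base (array([ 463.7, -340.9]), array([281.6,  76.2]), -83.1) bush (array([ 314.3, -276. ]), array([72.1, 46.4]), -71.0) 390 0.0422 [ 0.319 -0.278  0.036]
  nest from bush [ 328.4 -392.2]
js base (array([479.1, 354.8]), array([245.9,  79.1]), 84.6) bush (array([485.5, 459.8]), array([68.3, 30.4]), -10.2) 344 nan [nan nan nan]
  nest from bush [476.4 363.2]
jb base (array([646.4, 269.8]), array([168.7,  91.5]), 88.2) bush (array([644.3, 338.9]), array([63.5, 22.8]), 2.6) 166 0.0643 [0.64  0.339 0.057]
  nest from bush [642.4 276.9]
jsb base (array([ 637.2, -299.7]), array([205.3,  96.2]), -79.8) bush (array([ 643.2, -210.7]), array([85.4, 32.3]), 3.1) 353 nan [nan nan nan]
  nest from bush [ 656.8 -286.5]
table z 0.00012933384438213
```

Request:
drive_tool --steps '[[[0.6, 0.99, 0.17, 0.019], [0.6, 0.99, 0.17, 0.019], [0.6, 0.99, 0.17, 0.019], [0.6, 0.99, 0.17, 0.019], [0.6, 0.99, 0.17, 0.019], [0.6, 0.99, 0.17, 0.019], [0.6, 0.99, 0.17, 0.019], [0.6, 0.99, 0.17, 0.019], [0.6, 0.99, 0.17, 0.019], [0.6, 0.99, 0.17, 0.019]]]'

```text
time: 2.1
tcp_pos: [0.3804, -0.1072, 0.3002]
tcp_rot: [0.986, 0.165, 0.001, -0.0]
contact_force: [-0.5, -1.3, 0.4]
finger_gap: 0.0859
gripper_force: 0.0
```

Request:
drive_tool --steps '[[[0.25, 0.25, 0, 0], [0.25, 0.25, 0, 0], [0.25, 0.25, 0, 0], [0.25, 0.25, 0, 0], [0.25, 0.25, 0, 0], [0.25, 0.25, 0, 0]]]'

```text
time: 2.7
tcp_pos: [0.4776, -0.0109, 0.2993]
tcp_rot: [0.987, 0.162, -0.0, 0.0]
contact_force: [-0.4, -0.4, -0.5]
finger_gap: 0.0854
gripper_force: 0.0
```

```bash
cat >> h.py <<'E'
def ortho(im,p,x0,x1,y0,y1,z,mm=1.0):
    """top view of plane z, rows: x decreasing from x1, cols: y decreasing from y1; mm per pixel"""
    K=np.array(p['intrinsics']);R=np.array(p['R']);t=np.array(p['t'])
    xs=np.arange(x1,x0,-mm/1000);ys=np.arange(y1,y0,-mm/1000)
    X,Y=np.meshgrid(xs,ys,indexing='ij')
    C=np.stack([X,Y,np.full_like(X,z)],-1)@R.T+t
    rho=np.hypot(C[...,0],C[...,1]);th=np.arctan2(rho,C[...,2]);k=K[0,0]*th/np.maximum(rho,1e-9)
    return cv2.remap(im,(k*C[...,0]+K[0,2]).astype(np.float32),(k*C[...,1]+K[1,2]).astype(np.float32),cv2.INTER_LINEAR)
def wrist(n):
    p=robot.camera_params('wrist');im,d=robot.get_image('wrist')
    np.savez(n+'.npz',im=im,d=d,**{k:np.array(p[k]) for k in ('intrinsics','R','t')});return im,d,p
def load(n):
    f=np.load(n+'.npz');return f['im'],f['d'],f
E
python3 - <<'E'
from h import *
s=robot.observe();print({k:np.round(s[k],3).tolist() for k in ('time','joint_positions','tcp_pos','tcp_rot')})
im,d,p=wrist('w1');print(np.array(p['intrinsics']).round(1).tolist(),(-p['R'].T@p['t']).round(3),p['R'].round(2).tolist())
a=ortho(im,p,.4,.7,-.2,.2,.0); b=ortho(im,p,.4,.7,-.2,.2,.07)
save('w1.png',np.hstack([a,b]))
E
```

```text
{'time': 2.7, 'joint_positions': [-0.023, 0.158, -0.094, 1.319, -0.0, 2.793], 'tcp_pos': [0.478, -0.011, 0.299], 'tcp_rot': [0.987, 0.162, -0.0, 0.0]}
[[371.6, 0.0, 316.0], [0.0, 371.6, 239.1], [0.0, 0.0, 1.0]] [0.551 0.014 0.441] [[0.32, -0.95, 0.0], [-0.9, -0.31, 0.3], [-0.29, -0.1, -0.95]]
```

View pics/w1.png

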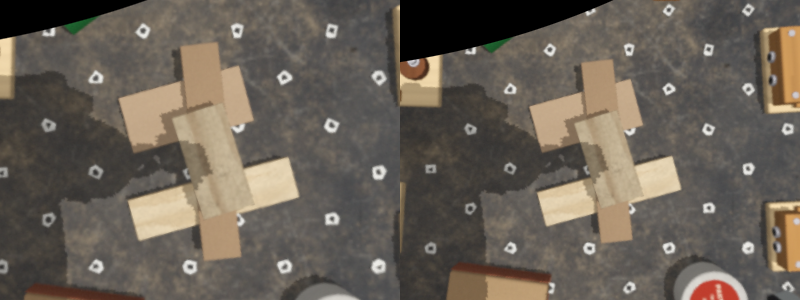

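The block's top in the z=70 mm view has its centre near (606,159), which is x≈0.541, y≈-0.006 at about 18°. I'll refine that with the wrist depth.

```bash
cat >> h.py <<'E'
def wcloud(d,p):
    K=np.array(p['intrinsics']);v,u=np.mgrid[0:480,0:640]
    a=(u-K[0,2])/K[0,0];b=(v-K[1,2])/K[1,1];th=np.hypot(a,b);k=np.tan(np.minimum(th,1.4))/np.maximum(th,1e-9)
    W=(np.stack([a*k*d,b*k*d,d],-1)-np.array(p['t']))@np.array(p['R']);W[d<=0]=np.nan;return W
def blob(W,c,r,lo,hi):
    m=((np.hypot(W[...,0]-c[0],W[...,1]-c[1])<r)&(W[...,2]>lo)&(W[...,2]<hi)).astype(np.uint8)
    n,l,st,_=cv2.connectedComponentsWithStats(m,connectivity=4)
    Q=W[l==1+np.argmax(st[1:,4])]
    # trim
    A=rect(Q);a=np.radians(A[2]);B=np.array([[np.cos(a),np.sin(a)],[-np.sin(a),np.cos(a)]])
    e=Q[:,:2]@B.T*1000;lo,hi=np.percentile(e,[.5,99.5],axis=0)
    return A,'trim',((lo+hi)/2@B).round(1),(hi-lo).round(1),np.median(Q[:,2]).round(4),len(Q)
E
python3 - <<'E'
from h import *
im,d,p=load('w1');W=wcloud(d,p)
print(blob(W,(.54,-.007),.08,.06,.08))
print(blob(W,(.54,-.007),.13,.026,.042))
print(blob(W,(.49,.01),.1,.01,.025)); print(np.nanmedian(W[...,2]))
E
```

```text
((array([540.9,  -8.6]), array([90.6, 45.6]), 17.0), 'trim', array([541. ,  -8.5]), array([89. , 44.8]), np.float64(0.0695), 4027)
((array([617.4,  -1. ]), array([62. , 35.5]), 6.6), 'trim', array([617.8,  -0.8]), array([60. , 34.7]), np.float64(0.0335), 1675)
((array([490.9,  34. ]), array([64.2, 40.3]), -75.4), 'trim', array([491. ,  34.1]), array([62.8, 39.7]), np.float64(0.0175), 1892)
-0.00035278064444938944
```

Request:
drive_tool --steps '[[[0.1575, 0.004, -0.1, -0.0095], [0.1575, 0.004, -0.2, -0.0095], [0.1575, 0.004, -0.3, -0.0095], [0.1575, 0.004, -0.42, -0.0095], [0.1575, 0.004, -0.52, -0.0095], [0.1575, 0.004, -0.6, -0.0095], [0.1575, 0.004, -0.6475, -0.0095], [0.1575, 0.004, -0.6475, -0.0095]]]'

```text
time: 3.55
tcp_pos: [0.5379, -0.01, 0.038]
tcp_rot: [0.989, 0.147, -0.003, -0.0]
contact_force: [-0.3, -0.3, 0.6]
finger_gap: 0.0853
gripper_force: 0.0
```

Request:
drive_tool --steps '[[[0, 0, 0, 0], [0, 0, 0, 0], [0, 0, 0, 0], [0, 0, 0, 0], [0, 0, 0, 0], [0, 0, 0, 0]]]' --grip 1

```text
time: 4.15
tcp_pos: [0.5431, -0.009, 0.0423]
tcp_rot: [0.989, 0.148, 0.002, 0.001]
contact_force: [-0.8, 0.1, 5.9]
finger_gap: 0.0441
gripper_force: 62.7
```

Request:
drive_tool --steps '[[[0, 0, 0.1, 0], [0, 0, 0.2, 0], [0, 0, 0.3, 0], [0.1, 0.2, 0.45, 0.1], [0.15, 0.4, 0.5, 0.2], [0.22, 0.6, 0.5, 0.3], [0.25, 0.7, 0.5, 0.4], [0.25, 0.7, 0.5, 0.41], [0.25, 0.7, 0.5, 0.41], [0.25, 0.7, 0.5, 0.41]]]'

```text
time: 5.15
tcp_pos: [0.6425, 0.2768, 0.2408]
tcp_rot: [0.778, 0.628, 0.002, -0.0]
contact_force: [0.1, -0.8, -1.3]
finger_gap: 0.0444
gripper_force: 61.8
```

Request:
drive_tool --steps '[[[0, 0, 0, 0], [0, 0, 0, 0], [0, 0, 0, 0], [0, 0, 0, 0]]]'

```text
time: 5.55
tcp_pos: [0.6411, 0.2696, 0.2406]
tcp_rot: [0.783, 0.622, -0.0, 0.0]
contact_force: [0.7, -0.3, -1.3]
finger_gap: 0.0445
gripper_force: 61.8
```

```bash
python3 - <<'E'
from h import *
im,d,p=wrist('w2');W=wcloud(d,p);print((-p['R'].T@p['t']).round(3))
a=ortho(im,p,.54,.74,.17,.37,.012,.5); 
save('w2.png',np.hstack([a,im[:400,:400]]))
B=region(W,(.644,.34),.06,.05,.065);print(len(B),rect(B),np.median(B,0).round(4))
E
```

```text
[0.658 0.345 0.383]
2252 (array([650.9, 336.9]), array([79.4, 26.6]), -2.7) [nan nan nan]
```

View pics/w2.png

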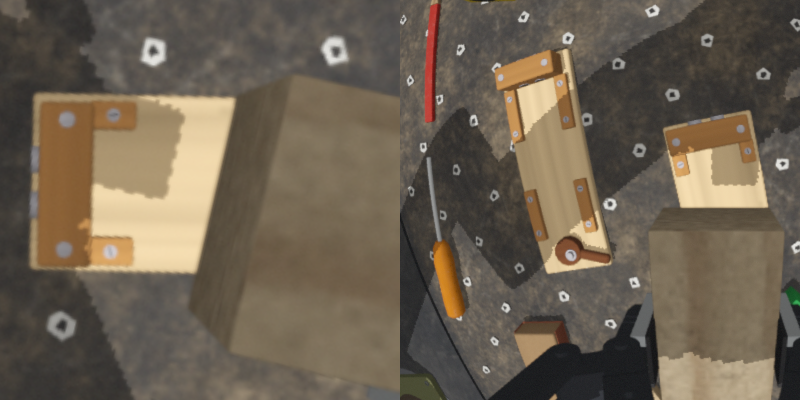

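The ortho view shows jig_block's bushing at the left (cols 40–92) with fences to col 135, and the base centre line near row 183. The block is held well. Now I'll refine with depth, including the block in hand and jig_side, which is also in view.

```bash
cat >> h.py <<'E'
def edges(W,c,ang,half,band,lo,hi):
    """edge positions along direction ang+90 (x' across) of points z in lo..hi, in strip of |along-band| ; returns left,right edge (mm) rel c"""
    a=np.radians(ang);u=np.array([np.cos(a),np.sin(a)]);n=np.array([-u[1],u[0]])
    e=(W[...,:2]-np.array(c));s=e@u*1000;q=e@n*1000;m=(W[...,2]>lo)&(W[...,2]<hi)&(abs(q)<half)
    out=[]
    for b in band:
        k=m&(abs(s-b)<4)
        out.append((b,*np.percentile(q[k],[1,99]).round(1),int(k.sum())) if k.any() else (b,None))
    return out
E
python3 - <<'E'
from h import *
im,d,p=load('w2');W=wcloud(d,p);s=robot.observe();print(np.round(s['tcp_pos'],4),np.round(s['joint_positions'],3))
t=s['tcp_rot'];psi=np.degrees(2*np.arctan2(t[1],t[0]));print('psi',psi)
c=(.648,.2766)
print('base across',edges(W,c,90,60,range(0,75,8),.006,.017))
B=W[(W[...,2]>.05)&(W[...,2]<.064)&(np.hypot(W[...,0]-.648,W[...,1]-.34)<.06)];e=B[:,:2]*1000
print('bush',np.percentile(e,[1,5,50,95,99],axis=0).round(1).tolist())
print('bushfit',rect(B),len(B))
# held block
a=np.radians(psi);u=np.array([np.cos(a),np.sin(a)]);n=np.array([-u[1],u[0]])
e=(W[...,:2]-np.array(s['tcp_pos'][:2]))*1000;z=W[...,2]
m=(z>.225)&(z<.30)&(np.hypot(e[...,0],e[...,1])<80)
for lo,hi in ((.232,.24),(.245,.255),(.258,.266),(.266,.275)):
    k=m&(z>lo)&(z<hi)
    if k.sum(): print(lo,k.sum(),'front',np.percentile((e@u)[k],[5,50,99]).round(1),'side',np.percentile((e@n)[k],[2,98]).round(1))
print('block z',np.percentile(z[m],[1,50,99]).round(4))
E
```

```text
[0.6412 0.2697 0.2406] [ 0.398  0.569  0.376  1.379 -0.     2.196]
psi 77.01151021554294
base across [(0, np.float64(-43.3), np.float64(43.6), 668), (8, np.float64(-43.1), np.float64(43.4), 674), (16, np.float64(-43.5), np.float64(42.7), 688), (24, np.float64(-43.9), np.float64(42.9), 646), (32, np.float64(-44.4), np.float64(42.8), 479), (40, np.float64(-44.0), np.float64(42.8), 467), (48, np.float64(-44.8), np.float64(42.5), 222), (56, np.float64(-45.6), np.float64(43.0), 44), (64, np.float64(-46.2), np.float64(43.1), 48), (72, np.float64(-45.6), np.float64(42.6), 130)]
bush [[613.7, 326.7], [616.9, 327.8], [649.2, 338.5], [682.0, 349.2], [684.9, 350.4]]
bushfit (array([649.3, 338.4]), array([73.6, 24.5]), -1.5) 2257
0.232 385 front [43.6 43.8 44.1] side [-20.6  21.8]
0.245 1126 front [ 7.1 43.8 44.4] side [-33.   33.8]
0.258 1435 front [ 6.8 43.8 44.5] side [-34.  35.]
0.266 23439 front [-27.7  11.5  43.7] side [-21.7  22.7]
block z [0.2399 0.2679 0.2995]
```

Request:
drive_tool --steps '[[[0.0165, 0.02, 0, 0.0644], [0.0165, 0.02, 0, 0.0644], [0.0165, 0.02, -0.1, 0.0644], [0.0165, 0.02, -0.2, 0.0644], [0.0165, 0.02, -0.3, 0.0644], [0.0165, 0.02, -0.36, 0.0644], [0.0165, 0.02, -0.4, 0.0644], [0.0165, 0.02, -0.4, 0.0644], [0.0165, 0.02, -0.4, 0.0644], [0.0165, 0.02, -0.4, 0.0644]]]'

```text
time: 6.6
tcp_pos: [0.6492, 0.2793, 0.0822]
tcp_rot: [0.715, 0.699, 0.001, 0.001]
contact_force: [-0.6, 0.2, -0.5]
finger_gap: 0.0442
gripper_force: 61.9
```

```bash
cat >> h.py <<'E'
def st():
    s=robot.observe();t=s['tcp_rot'];print('t',s['time'],'tcp',np.round(s['tcp_pos'],4),'psi',np.degrees(2*np.arctan2(t[1],t[0])).round(2),'F',np.round(s['contact_force'],1),'gap',s['finger_gap'],'q',np.round(s['joint_positions'],2));return s
E
python3 -c "
from h import *
st()"
```

```text
t 6.6 tcp [0.6492 0.2793 0.0822] psi 88.71 F [-0.6  0.2 -0.5] gap 0.044154098567315635 q [ 0.41  0.65  0.11  1.03 -0.    2.  ]
```

Request:
drive_tool --steps '[[[-0.0025, -0.0025, -0.06, 0], [-0.0025, -0.0025, -0.1, 0], [-0.0025, -0.0025, -0.12, 0], [-0.0025, -0.0025, -0.13, 0], [-0.0025, -0.0025, -0.13, 0], [-0.0025, -0.0025, -0.13, 0]]]'

```text
time: 7.2
tcp_pos: [0.6478, 0.2786, 0.0295]
tcp_rot: [0.715, 0.699, 0.001, 0.0]
contact_force: [-1.1, -0.2, -0.7]
finger_gap: 0.0437
gripper_force: 61.9
```

```bash
python3 -c "
from h import *
st();im,d,p=wrist('w3');st()
a=ortho(im,p,.56,.74,.20,.38,.02,.5)
save('w3.png',np.hstack([a,cv2.resize(im[200:440,180:460],(420,360))]))"
```

```text
t 7.2 tcp [0.6478 0.2786 0.0295] psi 88.75 F [-1.1 -0.2 -0.7] gap 0.043711228904673494 q [0.41 0.69 0.04 0.92 0.   2.  ]
t 7.25 tcp [0.6479 0.2786 0.0295] psi 88.75 F [-1.   0.5 -1.1] gap 0.04387753109217791 q [ 0.41  0.69  0.04  0.92 -0.    2.  ]
```

View pics/w3.png

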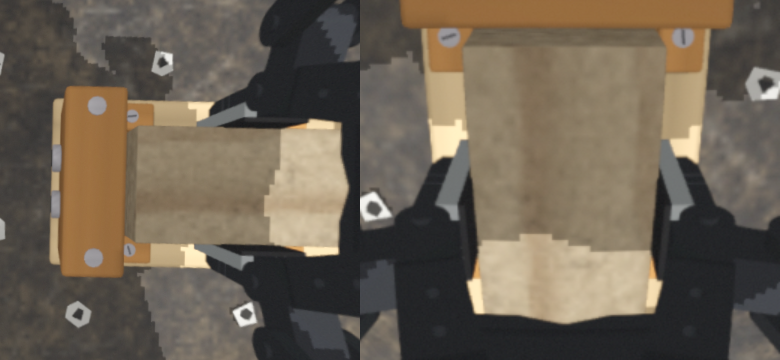

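Request:
drive_tool --steps '[[[0, -0.002, -0.01, 0], [0, -0.002, -0.018, 0], [0, -0.002, -0.0195, 0], [0, -0.002, -0.0195, 0]]]'

```text
time: 7.65
tcp_pos: [0.647, 0.2773, 0.0205]
tcp_rot: [0.715, 0.699, -0.0, 0.0]
contact_force: [-1.0, 0.3, 0.1]
finger_gap: 0.0439
gripper_force: 61.9
```

Request:
drive_tool --steps '[[[0, 0, 0, 0], [0, 0, 0, 0], [0, 0, 0, 0], [0, 0, 0, 0], [0, 0, 0, 0]]]' --grip 0

```text
time: 8.15
tcp_pos: [0.6471, 0.2774, 0.0205]
tcp_rot: [0.715, 0.699, 0.0, 0.0]
contact_force: [0.2, 0.5, 0.0]
finger_gap: 0.0852
gripper_force: 0.0
```

Request:
drive_tool --steps '[[[0, 0, 0.08, 0], [0, 0, 0.18, 0], [0, 0, 0.3, 0], [0, 0, 0.42, 0], [0, -0.12, 0.5, 0], [0, -0.12, 0.5, 0], [0, -0.12, 0.5, 0]]]'

```text
time: 8.85
tcp_pos: [0.6479, 0.2283, 0.2223]
tcp_rot: [0.716, 0.699, 0.001, 0.001]
contact_force: [-0.2, -0.4, -0.5]
finger_gap: 0.0854
gripper_force: 0.0
```

```bash
python3 -c "
from h import *
st();im,d,p=wrist('w4');W=wcloud(d,p)
print(blob(W,(.648,.277),.07,.040,.055))
a=ortho(im,p,.39,.74,.17,.52,.012,.7); save('w4.png',a)
print(blob(W,(.477,.36),.18,.006,.016));
B=region(W,(.48,.46),.07,.034,.05);print(rect(B),len(B))"
```

```text
t 8.85 tcp [0.6479 0.2283 0.2223] psi 88.63 F [-0.2 -0.4 -0.5] gap 0.08539530148768824 q [0.34 0.55 0.3  1.31 0.   1.93]
((array([646.4, 276.3]), array([90.6, 45. ]), 89.2), 'trim', array([646.6, 276.1]), array([89.2, 44.6]), np.float64(0.0475), 5445)
((array([478.2, 338.2]), array([217. ,  84.9]), 86.1), 'trim', array([478.6, 337. ]), array([210.8,  82.8]), np.float64(0.0114), 10961)
(array([462.1, 446.4]), array([70.1,  9.1]), -15.7) 202
```

View pics/w4.png

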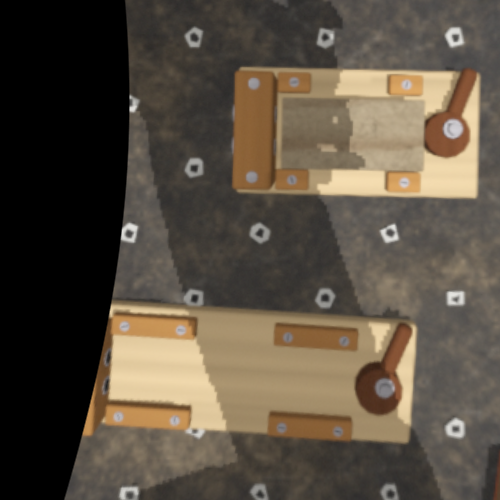

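The block lies flat in its nest (top at 47.5 mm, centre within 1.5 mm). Now the rail.

Request:
drive_tool --steps '[[[-0.1, -0.1, 0.15, -0.459], [-0.2, -0.2, 0.15, -0.459], [-0.3, -0.35, 0.15, -0.459], [-0.42, -0.5, 0.15, -0.459], [-0.42, -0.575, 0.15, -0.459], [-0.42, -0.575, 0.15, -0.459], [-0.42, -0.575, 0.15, -0.459], [-0.42, -0.575, 0.15, -0.459], [-0.42, -0.575, 0.15, -0.459], [-0.42, -0.575, 0.15, -0.459]]]'

```text
time: 9.9
tcp_pos: [0.4782, 0.0, 0.2785]
tcp_rot: [0.999, 0.051, -0.002, -0.0]
contact_force: [0.5, 0.1, -0.2]
finger_gap: 0.0851
gripper_force: 0.0
```

Request:
drive_tool --steps '[[[0, 0, 0, 0], [0, 0, 0, 0]]]'

```text
time: 10.1
tcp_pos: [0.4785, -0.0, 0.2792]
tcp_rot: [0.998, 0.055, -0.001, -0.0]
contact_force: [-0.6, -0.0, 0.5]
finger_gap: 0.0857
gripper_force: 0.0
```

```bash
python3 -c "
from h import *
st();im,d,p=wrist('w5');W=wcloud(d,p)
print('rail',blob(W,(.54,-.007),.13,.026,.042))
print(blob(W,(.49,.035),.1,.01,.025)); print(blob(W,(.49,-.02),.1,.01,.025));print(blob(W,(.585,.05),.1,.01,.025))
"
```

```text
t 10.1 tcp [ 0.4785 -0.      0.2792] psi 6.29 F [-0.6 -0.   0.5] gap 0.0857447585086292 q [-0.    0.17 -0.14  1.27  0.    3.03]
rail ((array([549.6,  -8.4]), array([199.1,  35.4]), 6.3), 'trim', array([549.3,  -8.2]), array([196.6,  34.8]), np.float64(0.0335), 6350)
((array([491.2,  33.6]), array([65.1, 40.7]), -75.6), 'trim', array([491.3,  34. ]), array([63.5, 40.1]), np.float64(0.0174), 2057)
((array([491.2,  33.6]), array([65.1, 40.7]), -75.6), 'trim', array([491.3,  34. ]), array([63.5, 40.1]), np.float64(0.0174), 2057)
((array([582. ,  41.7]), array([64.1, 56. ]), -75.0), 'trim', array([582. ,  42.2]), array([61.6, 54.6]), np.float64(0.0175), 2791)
```

Request:
drive_tool --steps '[[[0.169, -0.022, -0.1, 0], [0.169, -0.022, -0.2, 0], [0.169, -0.022, -0.3, 0], [0.169, -0.022, -0.4, 0], [0.169, -0.022, -0.48, 0], [0.169, -0.022, -0.53, 0], [0.169, -0.022, -0.5475, 0], [0.169, -0.022, -0.5475, 0], [0.169, -0.022, -0.5475, 0]]]' --grip 0.3

```text
time: 11.05
tcp_pos: [0.5476, -0.0093, 0.0624]
tcp_rot: [0.999, 0.054, 0.001, 0.0]
contact_force: [-0.3, -0.2, 0.8]
finger_gap: 0.0597
gripper_force: 0.0
```

```bash
python3 -c "
from h import *
st()"
```

```text
t 11.05 tcp [ 0.5476 -0.0093  0.0624] psi 6.16 F [-0.3 -0.2  0.8] gap 0.05968698785600865 q [-0.02  0.42 -0.37  0.78  0.    3.02]
```

Request:
drive_tool --steps '[[[-0.003, 0.001, -0.05, 0], [-0.003, 0.001, -0.09, 0], [-0.003, 0.001, -0.11, 0], [-0.003, 0.001, -0.1185, 0], [-0.003, 0.001, -0.1185, 0]]]'

```text
time: 11.55
tcp_pos: [0.546, -0.009, 0.0147]
tcp_rot: [0.999, 0.054, 0.0, 0.0]
contact_force: [-0.1, -0.4, 0.1]
finger_gap: 0.0601
gripper_force: 0.0
```

Request:
drive_tool --steps '[[[0, 0, 0, 0], [0, 0, 0, 0], [0, 0, 0, 0], [0, 0, 0, 0], [0, 0, 0, 0]]]' --grip 1

```text
time: 12.05
tcp_pos: [0.5465, -0.0091, 0.0152]
tcp_rot: [0.999, 0.053, 0.001, 0.0]
contact_force: [-0.6, 0.1, 6.2]
finger_gap: 0.034
gripper_force: 60.5
```

Request:
drive_tool --steps '[[[0, 0, 0.1, 0], [0, 0, 0.2, 0], [0, 0, 0.3, 0], [-0.05, -0.1, 0.4, 0], [-0.15, -0.2, 0.5, 0], [-0.25, -0.3, 0.6, 0], [-0.35, -0.4, 0.66, 0], [-0.44, -0.5, 0.66, 0], [-0.44, -0.575, 0.66, 0], [-0.44, -0.575, 0.66, 0]]]'

```text
time: 13.05
tcp_pos: [0.3676, -0.2409, 0.2792]
tcp_rot: [0.999, 0.053, 0.0, 0.001]
contact_force: [1.1, -0.0, -2.2]
finger_gap: 0.0336
gripper_force: 60.2
```

Request:
drive_tool --steps '[[[0, 0, 0, 0], [0, 0, 0, 0]]]'

```text
time: 13.25
tcp_pos: [0.3689, -0.2393, 0.2781]
tcp_rot: [0.999, 0.052, 0.0, -0.0]
contact_force: [0.6, 0.7, -0.3]
finger_gap: 0.0338
gripper_force: 60.3
```

```bash
cat >> h.py <<'E'
def held(W,s,zr=(-.02,.06),r=.13):
    t=s['tcp_rot'];a=2*np.arctan2(t[1],t[0]);u=np.array([np.cos(a),np.sin(a)]);n=np.array([-u[1],u[0]])
    e=(W[...,:2]-np.array(s['tcp_pos'][:2]))*1000;f=e@u;g=e@n;z=W[...,2]-s['tcp_pos'][2]
    m=(f>35)&(f<130)&(abs(g)<40)&(z>zr[0])&(z<zr[1])
    print('held front',np.percentile(f[m],[50,99]).round(1),'z',np.percentile(z[m]*1000,[2,50,98]).round(1))
    for b in (45,60,80):
        k=m&(abs(f-b)<6); 
        if k.sum()>20: print(b,'side',np.percentile(g[k],[2,98]).round(1))
E
python3 -c "
from h import *
s=st();im,d,p=wrist('w6');W=wcloud(d,p);print((-p['R'].T@p['t']).round(3))
held(W,s)
a=ortho(im,p,.37,.72,-.5,-.15,.012,.7); save('w6.png',a)
print('base',blob(W,(.457,-.33),.18,.006,.016));
B=W[(W[...,2]>.031)&(W[...,2]<.05)&(np.hypot(W[...,0]-.46,W[...,1]+.21)<.07)];print(rect(B),len(B))"
```

```text
t 13.25 tcp [ 0.3689 -0.2393  0.2781] psi 6.0 F [ 0.6  0.7 -0.3] gap 0.033774818458999614 q [-0.58  0.1  -0.22  1.25  0.    2.46]
[ 0.445 -0.231  0.42 ]
held front [ 70.  102.1] z [16.9 18.2 19.5]
45 side [-16.2  17.1]
60 side [-16.2  17.2]
80 side [-16.1  17.2]
base ((array([ 457.6, -382.5]), array([193.9,  79.8]), -87.1), 'trim', array([ 457.6, -382.1]), array([188.5,  78.3]), np.float64(0.0115), 7596)
(array([0., 0.]), array([0., 0.]), 0.0) 0
```

View pics/w6.png

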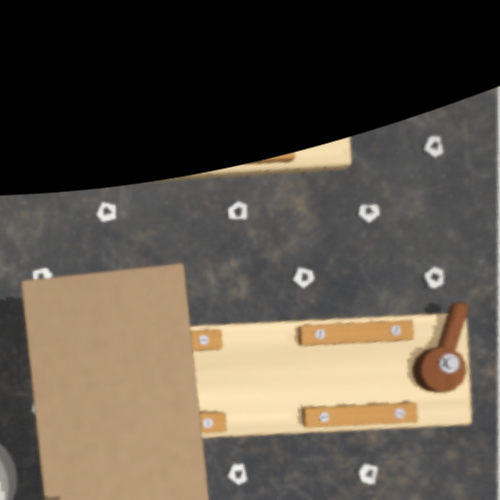

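```bash
python3 -c "
from h import *
im,d,p=load('w6');W=wcloud(d,p)
a=np.radians(93);u=np.array([np.cos(a),np.sin(a)]);n=np.array([-u[1],u[0]]);c=np.array([.4549,-.332])
e=(W[...,:2]-c)*1000;f=e@u;g=e@n;z=W[...,2]
for sg in (1,-1):
  k=(abs(g-sg*28.5)<5)&(z>.0155)&(z<.026)&(f<60)&(f>-110)
  h,b=np.histogram(f[k],bins=np.arange(-112,62,2));print(sg,[(int(x),int(y)) for x,y in zip(b,h) if y>0])
k=(z>.0155)&(z<.026)&(f<-30)&(f>-100)
for s in (1,-1): print(np.percentile(g[k&(g*s>0)],[2,50,98]).round(1))
for b in (-90,-60,-30,0): 
  kk=(z>.006)&(z<.016)&(abs(f-b)<6)&(abs(g)<50);print(b,np.percentile(g[kk],[1,99]).round(1))
"
```

```text
1 [(-106, 6), (-104, 11), (-102, 11), (-100, 15), (-98, 12), (-96, 15), (-94, 11), (-92, 13), (-90, 13), (-88, 16), (-86, 13), (-84, 11), (-82, 16), (-80, 9), (-78, 14), (-76, 16), (-74, 13), (-72, 16), (-70, 13), (-68, 11), (-66, 13), (-64, 16), (-62, 13), (-60, 15), (-58, 12), (-56, 16), (-54, 14), (-52, 16), (-50, 12), (-48, 14), (-46, 15), (-44, 16), (-42, 12), (-40, 17), (-38, 14), (-36, 16), (-34, 13), (-32, 17), (-30, 15), (-28, 16), (26, 8), (28, 17), (30, 14), (32, 18), (34, 16), (36, 20), (38, 16), (40, 14), (42, 17), (44, 7)]
-1 [(-106, 5), (-104, 11), (-102, 14), (-100, 11), (-98, 16), (-96, 11), (-94, 15), (-92, 12), (-90, 14), (-88, 11), (-86, 15), (-84, 16), (-82, 10), (-80, 12), (-78, 13), (-76, 17), (-74, 13), (-72, 14), (-70, 13), (-68, 16), (-66, 12), (-64, 15), (-62, 15), (-60, 13), (-58, 16), (-56, 13), (-54, 16), (-52, 13), (-50, 14), (-48, 15), (-46, 16), (-44, 12), (-42, 14), (-40, 18), (-38, 15), (-36, 15), (-34, 16), (-32, 15), (-30, 19), (-28, 8), (26, 8), (28, 18), (30, 18), (32, 15), (34, 14), (36, 18), (38, 17), (40, 18), (42, 17), (44, 15), (46, 13)]
[21.6 28.3 35.2]
[-35.2 -28.4 -21.6]
-90 [-38.5  38.5]
-60 [-38.9  39.2]
-30 [-38.7  38.5]
0 [-38.8  38.8]
```

Request:
drive_tool --steps '[[[0.1, -0.1, 0, 0.483], [0.215, -0.2, 0, 0.483], [0.215, -0.238, 0, 0.483], [0.215, -0.238, 0, 0.483], [0.215, -0.238, 0, 0.483], [0.215, -0.238, 0, 0.483], [0.215, -0.238, 0, 0.483], [0.215, -0.238, 0, 0.483], [0.215, -0.238, 0, 0.483], [0.215, -0.238, 0, 0.483]]]'

```text
time: 14.3
tcp_pos: [0.4563, -0.3324, 0.2773]
tcp_rot: [0.691, 0.723, 0.0, -0.001]
contact_force: [0.9, -0.3, -1.2]
finger_gap: 0.034
gripper_force: 60.3
```

Request:
drive_tool --steps '[[[0, 0, -0.1, 0.006], [0, 0, -0.2, 0.006], [0, 0, -0.3, 0.006], [0, 0, -0.4, 0.006], [0, 0, -0.45, 0.006], [0, 0, -0.48, 0.006], [0, 0, -0.495, 0.006], [0, 0, -0.495, 0.006], [0, 0, -0.495, 0.006]]]'

```text
time: 15.2
tcp_pos: [0.4565, -0.3346, 0.0812]
tcp_rot: [0.687, 0.726, 0.0, 0.001]
contact_force: [0.2, -0.0, -0.9]
finger_gap: 0.0336
gripper_force: 60.3
```

```bash
python3 -c "
from h import *
st()"
```

```text
t 15.2 tcp [ 0.4565 -0.3346  0.0812] psi 93.19 F [ 0.2 -0.  -0.9] gap 0.033649766034875205 q [-0.63  0.43 -0.3   0.84  0.    0.88]
```

Request:
drive_tool --steps '[[[-0.003, 0, -0.06, 0], [-0.003, 0, -0.1, 0], [-0.003, 0, -0.12, 0], [-0.003, 0, -0.128, 0], [-0.003, 0, -0.128, 0]]]'

```text
time: 15.7
tcp_pos: [0.4546, -0.3346, 0.0294]
tcp_rot: [0.687, 0.726, 0.0, 0.0]
contact_force: [-1.1, 0.3, -1.0]
finger_gap: 0.0337
gripper_force: 60.4
```

```bash
python3 -c "
from h import *
s=st();im,d,p=wrist('w7');W=wcloud(d,p);held(W,s)
a=ortho(im,p,.38,.53,-.36,-.16,.02,.4)
save('w7.png',a)"
```

```text
t 15.7 tcp [ 0.4546 -0.3346  0.0294] psi 93.15 F [-1.1  0.3 -1. ] gap 0.03367540492127877 q [-0.63  0.48 -0.37  0.72 -0.    0.88]
held front [ 80.5 124.5] z [-18.4   9.2  19.2]
45 side [-35.9  34.6]
60 side [-35.9  35.7]
80 side [-35.8  35.8]
```

View pics/w7.png

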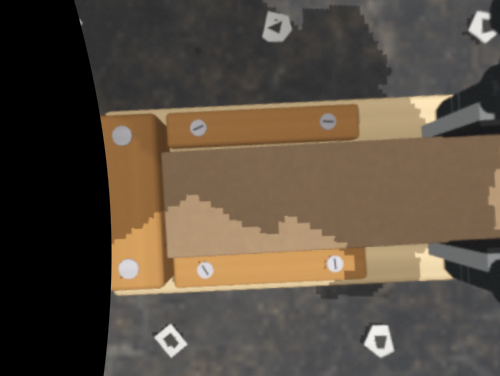

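The rail's end sits close to the bushing (col 163), so I'll measure the gap numerically before lowering.

```bash
python3 -c "
from h import *
im,d,p=load('w7');W=wcloud(d,p);print((-p['R'].T@p['t']).round(3))
a=np.radians(93);u=np.array([np.cos(a),np.sin(a)]);n=np.array([-u[1],u[0]]);c=np.array([.4549,-.3318])
e=(W[...,:2]-c)*1000;f=e@u;g=e@n;z=W[...,2]
k=(abs(g)<40)&(f>20)&(f<140)
R=k&(z>.043)&(z<.053)&(abs(g)<25);print('rail top',np.median(z[R]),np.percentile(f[R],[98,99.5]),[ (b,np.percentile(g[R&(abs(f-b)<5)],[2,98]).round(1)) for b in (40,60,80,95)])
B=k&(z>.033)&(z<.042)&(f>95);print('bush',B.sum(),np.percentile(f[B],[1,5,95]),np.percentile(g[B],[2,98]))
F=k&(z>.016)&(z<.025);print('fence',np.percentile(g[F&(g>0)],[2,98]),np.percentile(g[F&(g<0)],[2,98]))
"
```

```text
[ 0.45  -0.257  0.172]
rail top 0.04755741795962185 [ 99.33290683 100.46747452] [(40, array([-15.7,  17.6])), (60, array([-15.6,  17.8])), (80, array([-15.5,  17.8])), (95, array([-15.4,  17.9]))]
bush 8357 [104.26167743 104.6879078  121.57894943] [-30.25487973  29.29549721]
fence [22.69162887 34.63870357] [-35.31698733 -21.84164487]
```

Request:
drive_tool --steps '[[[0.002, 0, -0.02, 0], [0.002, 0, -0.034, 0], [0.002, 0, -0.042, 0], [0.002, 0, -0.042, 0], [0.002, 0, -0.042, 0]]]'

```text
time: 16.25
tcp_pos: [0.4549, -0.3342, 0.012]
tcp_rot: [0.687, 0.726, -0.0, -0.0]
contact_force: [0.3, 0.3, -1.1]
finger_gap: 0.0338
gripper_force: 60.3
```

Request:
drive_tool --steps '[[[0, 0, -0.002, 0], [0, 0, -0.003, 0], [0, 0, -0.003, 0]]]'

```text
time: 16.55
tcp_pos: [0.4551, -0.3343, 0.0114]
tcp_rot: [0.687, 0.726, 0.0, 0.0]
contact_force: [-1.4, 1.2, 4.7]
finger_gap: 0.0341
gripper_force: 63.3
```

Request:
drive_tool --steps '[[[0, 0, 0, 0], [0, 0, 0, 0], [0, 0, 0, 0], [0, 0, 0, 0], [0, 0, 0, 0]]]' --grip 0

```text
time: 17.05
tcp_pos: [0.455, -0.3342, 0.0108]
tcp_rot: [0.687, 0.726, 0.0, -0.0]
contact_force: [0.3, -0.3, -0.8]
finger_gap: 0.0857
gripper_force: 0.0
```

Request:
drive_tool --steps '[[[0, 0, 0.08, 0], [0, 0, 0.18, 0], [0, 0, 0.3, 0], [0, 0, 0.42, 0], [0, 0, 0.52, 0], [0, 0, 0.6, 0], [0, 0, 0.6, 0]]]'

```text
time: 17.75
tcp_pos: [0.4574, -0.336, 0.2564]
tcp_rot: [0.687, 0.726, 0.001, 0.005]
contact_force: [0.5, -0.7, 0.4]
finger_gap: 0.0853
gripper_force: 0.0
```

```bash
python3 -c "
from h import *
st();im,d,p=wrist('w8');W=wcloud(d,p)
a=np.radians(93);u=np.array([np.cos(a),np.sin(a)]);n=np.array([-u[1],u[0]]);c=np.array([.4549,-.3318])
e=(W[...,:2]-c)*1000;f=e@u;g=e@n;z=W[...,2]
R=(abs(g)<20)&(abs(f)<102)&(z>.022)&(z<.034)
print('rail',np.percentile(z[R],[2,50,98]).round(4),np.percentile(f[R],[1,99]),[(b,np.percentile(g[R&(abs(f-b)<5)],[2,98]).round(1)) for b in (-60,0,60,90)])
print('board jig',blob(W,(.64,-.29),.15,.006,.016))
a=ortho(im,p,.38,.73,-.48,-.13,.028,.7)
save('w8.png',a)"
```

```text
t 17.75 tcp [ 0.4574 -0.336   0.2564] psi 93.15 F [ 0.5 -0.7  0.4] gap 0.08528434528134861 q [-0.63  0.32  0.01  1.25  0.    0.88]
rail [0.0259 0.0275 0.0291] [-96.76638274  98.81473421] [(-60, array([-17.8,  16.2])), (0, array([-17. ,  16.5])), (60, array([-16.4,  17.1])), (90, array([-16.1,  18. ]))]
board jig ((array([ 648.3, -294.1]), array([199.5, 100.9]), -86.6), 'trim', array([ 647.3, -295.2]), array([194.4,  97.6]), np.float64(0.0115), 9199)
```

View pics/w8.png

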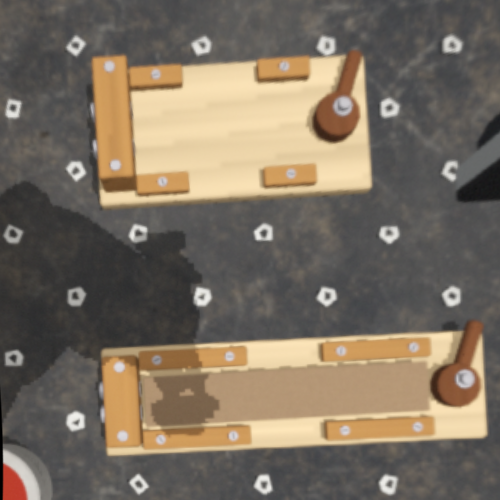

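The rail lies flat in its nest (top 27.5 mm). jig_shelf_board is fully visible here (rows 55–205), so I'll measure it now.

```bash
cat >> h.py <<'E'
def jig(W,c,ang,L,w,hb):
    c=np.array(c,float)
    for it in range(4):
        a=np.radians(ang);u=np.array([np.cos(a),np.sin(a)]);n=np.array([-u[1],u[0]])
        e=(W[...,:2]-c)*1000;f=e@u;g=e@n;z=W[...,2]
        k=(z>.0165)&(z<.024)&(abs(abs(g)-w/2-7)<10)&(abs(f)<L/2)
        bs=[b for b in range(-int(L/2)+8,int(L/2)-5,6) if 30<abs(b)]
        mid=[];bb=[]
        for b in bs:
            q=k&(abs(f-b)<4);x,y=q&(g>0),q&(g<0)
            if x.sum()>8 and y.sum()>8: mid.append((np.percentile(g[x],5)+np.percentile(g[x],95)+np.percentile(g[y],5)+np.percentile(g[y],95))/4);bb.append(b)
        s,o=np.polyfit(bb,mid,1)
        ends=[]
        for sg in (1,-1):
            q=k&(abs(g-sg*(w/2+7))<5);ends+= [np.percentile(f[q&(f>10)],1),np.percentile(f[q&(f<-10)],99)]
        df=np.mean(ends)
        c=c+(u*df+n*o)/1000;ang+=np.degrees(np.arctan(s))
    Bm=(z>hb+.006)&(z<hb+.018)&(abs(g)<w/2+12)&(f>L/2-12)&(f<L/2+40)
    print('nest',c.round(4),'ang',round(ang,2),'ends',np.round(ends,1),len(bb),'bush inner',np.percentile(f[Bm],2).round(1) if Bm.any() else None)
E
python3 -c "
from h import *
im,d,p=load('w8');W=wcloud(d,p);jig(W,(.645,-.285),92,130,63,.028);jig(W,(.4549,-.3318),93,210,43,.026)"
```

```text
nest [ 0.6472 -0.2864] ang 93.62 ends [ 27.3 -27.2  27.4 -27.5] 10 bush inner 65.0
nest [ 0.4551 -0.3323] ang 92.76 ends [ 27.4 -27.4  27.7 -27.6] 23 bush inner 104.9
```

Request:
drive_tool --steps '[[[0.15, 0.25, 0.06, 0.063], [0.3, 0.5, 0.06, 0.063], [0.357, 0.665, 0.06, 0.063], [0.357, 0.665, 0.06, 0.063], [0.357, 0.665, 0.06, 0.063], [0.357, 0.665, 0.06, 0.063], [0.357, 0.665, 0.06, 0.063], [0.357, 0.665, 0.06, 0.063], [0.357, 0.665, 0.06, 0.063], [0.357, 0.665, 0.06, 0.063]]]'

```text
time: 18.8
tcp_pos: [0.5969, -0.0697, 0.2743]
tcp_rot: [0.613, 0.79, -0.001, -0.001]
contact_force: [-0.4, -0.7, -0.0]
finger_gap: 0.0853
gripper_force: 0.0
```

```bash
python3 -c "
from h import *
st();im,d,p=wrist('w9');W=wcloud(d,p)
print('board',blob(W,(.59,.02),.09,.01,.025));print('side',blob(W,(.50,.0),.1,.01,.025))
"
```

```text
t 18.8 tcp [ 0.5969 -0.0697  0.2743] psi 104.37 F [-0.4 -0.7 -0. ] gap 0.0853481460650632 q [-0.12  0.38  0.15  1.34 -0.    1.2 ]
board ((array([589.7,  14.6]), array([119.8,  55.9]), -75.2), 'trim', array([589.5,  14. ]), array([118.1,  54.5]), np.float64(0.0175), 5670)
side ((array([503.4, -11.7]), array([160.2,  41.5]), -75.1), 'trim', array([503.6, -11.8]), array([158. ,  40.3]), np.float64(0.0175), 5359)
```

Request:
drive_tool --steps '[[[-0.018, 0.1, -0.1, 0.002], [-0.018, 0.21, -0.15, 0.002], [-0.018, 0.21, -0.26, 0.002], [-0.018, 0.21, -0.36, 0.002], [-0.018, 0.21, -0.45, 0.002], [-0.018, 0.21, -0.52, 0.002], [-0.018, 0.21, -0.56, 0.002], [-0.018, 0.21, -0.56, 0.002], [-0.018, 0.21, -0.56, 0.002]]]'

```text
time: 19.75
tcp_pos: [0.5906, 0.0148, 0.0513]
tcp_rot: [0.61, 0.792, -0.0, -0.0]
contact_force: [0.1, 0.2, -0.1]
finger_gap: 0.0852
gripper_force: 0.0
```

```bash
python3 -c "
from h import *
st()"
```

```text
t 19.75 tcp [0.5906 0.0148 0.0513] psi 104.77 F [ 0.1  0.2 -0.1] gap 0.08523733443303509 q [ 0.03  0.5  -0.27  0.8  -0.    1.34]
```

Request:
drive_tool --steps '[[[-0.0025, 0, -0.05, 0], [-0.0025, 0, -0.09, 0], [-0.0025, 0, -0.11, 0], [-0.0025, 0, -0.117, 0], [-0.0025, 0, -0.117, 0]]]'

```text
time: 20.25
tcp_pos: [0.5902, 0.0156, 0.0048]
tcp_rot: [0.61, 0.792, 0.0, 0.0]
contact_force: [-1.2, 0.6, -0.2]
finger_gap: 0.0854
gripper_force: 0.0
```

Request:
drive_tool --steps '[[[0, 0, 0, 0], [0, 0, 0, 0], [0, 0, 0, 0], [0, 0, 0, 0], [0, 0, 0, 0]]]' --grip 1

```text
time: 20.75
tcp_pos: [0.5907, 0.0158, 0.0054]
tcp_rot: [0.61, 0.793, 0.001, 0.001]
contact_force: [0.2, 0.3, 5.3]
finger_gap: 0.0534
gripper_force: 63.6
```

Request:
drive_tool --steps '[[[0, 0, 0.12, 0], [0, 0, 0.23, 0], [0.02, -0.08, 0.3, -0.02], [0.06, -0.2, 0.3, -0.062], [0.1, -0.32, 0.3, -0.062], [0.12, -0.44, 0.3, -0.062], [0.141, -0.56, 0.3, -0.062], [0.141, -0.68, 0.3, -0.062], [0.141, -0.7525, 0.3, -0.062], [0.141, -0.7525, 0.3, -0.062]]]'

```text
time: 21.75
tcp_pos: [0.6454, -0.29, 0.1234]
tcp_rot: [0.686, 0.728, -0.001, 0.001]
contact_force: [0.4, 0.7, -0.8]
finger_gap: 0.0531
gripper_force: 63.6
```

Request:
drive_tool --steps '[[[0, 0, 0, 0], [0, 0, -0.06, 0], [0, 0, -0.12, 0], [0, 0, -0.16, 0], [0, 0, -0.18, 0], [0, 0, -0.18, 0], [0, 0, -0.18, 0]]]'

```text
time: 22.45
tcp_pos: [0.6466, -0.2846, 0.0529]
tcp_rot: [0.684, 0.73, 0.0, 0.0]
contact_force: [0.3, -0.0, 0.6]
finger_gap: 0.0528
gripper_force: 63.6
```

```bash
cat >> h.py <<'E'
def fit(W,c,ang,L,w,z0,z1,hb):
    a=np.radians(ang);u=np.array([np.cos(a),np.sin(a)]);n=np.array([-u[1],u[0]])
    e=(W[...,:2]-np.array(c))*1000;f=e@u;g=e@n;z=W[...,2]
    R=(z>z0)&(z<z1)&(abs(g)<w/2+5)&(f>10)&(f<L/2+6);print('part top z',np.median(z[R]).round(4),'front',np.percentile(f[R],[98,99.5]).round(1),[(b,np.percentile(g[R&(abs(f-b)<4)],[2,98]).round(1).tolist()) for b in range(30,int(L/2)-8,12)])
    F=(z>.0165)&(z<.022)&(f>29)&(f<L/2-3)&(abs(g)<w/2+16)
    for s in (1,-1):
        q=g[F&(g*s>w/2-6)]; print(' fence',np.percentile(q,[2,98]).round(1) if q.size else None)
    B=(z>hb+.008)&(z<hb+.016)&(f>L/2-8)&(f<L/2+30)&(abs(g)<w/2+10);print(' bush',np.percentile(f[B],[2,5]).round(1) if B.any() else None,B.sum())
E
python3 -c "
from h import *
s=st();im,d,p=wrist('w10');W=wcloud(d,p);z=s['tcp_pos'][2]
fit(W,(.6472,-.2864),93.62,130,63,z+.007,z+.02,.028)"
```

```text
t 22.45 tcp [ 0.6466 -0.2846  0.0529] psi 93.75 F [ 0.3 -0.   0.6] gap 0.052781344124078096 q [-0.41  0.67  0.07  0.97  0.    1.09]
part top z 0.065 front [60.4 60.7] [(30, [-25.2, 27.3]), (42, [-25.2, 27.4]), (54, [-25.1, 27.4])]
 fence [31.1 44.3]
 fence [-45.7 -33. ]
 bush [65.1 65.8] 10803
```

Request:
drive_tool --steps '[[[0.004, 0, 0, 0], [0.004, 0, -0.04, 0], [0.004, 0, -0.07, 0], [0.004, 0, -0.08, 0], [0.004, 0, -0.086, 0], [0.004, 0, -0.086, 0], [0.004, 0, -0.086, 0]]]'

```text
time: 23.2
tcp_pos: [0.6481, -0.2855, 0.0182]
tcp_rot: [0.684, 0.729, 0.0, 0.0]
contact_force: [1.5, -0.3, -1.0]
finger_gap: 0.0534
gripper_force: 63.6
```

Request:
drive_tool --steps '[[[0, 0, 0, 0], [0, 0, 0, 0], [0, 0, 0, 0], [0, 0, 0, 0], [0, 0, 0, 0]]]' --grip 0

```text
time: 23.7
tcp_pos: [0.6477, -0.2852, 0.0178]
tcp_rot: [0.684, 0.73, 0.0, 0.0]
contact_force: [0.1, 1.1, 0.5]
finger_gap: 0.0852
gripper_force: 0.0
```

Request:
drive_tool --steps '[[[0, 0, 0.08, 0], [0, 0, 0.18, 0], [0, 0, 0.3, 0], [0, 0, 0.42, 0], [0, -0.1, 0.5, 0], [0, -0.1, 0.5, 0], [0, -0.1, 0.5, 0]]]'

```text
time: 24.4
tcp_pos: [0.648, -0.3263, 0.2186]
tcp_rot: [0.685, 0.729, 0.0, 0.001]
contact_force: [-1.0, 0.3, -1.0]
finger_gap: 0.0856
gripper_force: 0.0
```

```bash
python3 -c "
from h import *
st();im,d,p=wrist('w11');W=wcloud(d,p)
print('board',blob(W,(.6472,-.2864),.085,.024,.034))
jig(W,(.6472,-.2864),93.6,130,63,.028)
print('rail',blob(W,(.455,-.332),.12,.024,.032))"
```

```text
t 24.4 tcp [ 0.648  -0.3263  0.2186] psi 93.6 F [-1.   0.3 -1. ] gap 0.0855692718088577 q [-0.47  0.63  0.43  1.37  0.    1.04]
board ((array([ 647.5, -286.3]), array([120. ,  55.6]), -86.7), 'trim', array([ 647.7, -286.5]), array([118.4,  54.1]), np.float64(0.0295), 7959)
nest [ 0.648  -0.2868] ang 93.59 ends [ 27.4 -27.4  27.6 -27.6] 10 bush inner 65.2
rail ((array([ 455.1, -331.2]), array([200.6,  37.1]), -86.5), 'trim', array([ 455.1, -330.7]), array([197.7,  35.4]), np.float64(0.0275), 5738)
```

Request:
drive_tool --steps '[[[-0.05, 0.1, 0, 0.063], [-0.1, 0.2, 0, 0.063], [-0.15, 0.31, 0, 0.063], [-0.2, 0.42, 0, 0.063], [-0.25, 0.53, 0, 0.063], [-0.3, 0.64, 0, 0.063], [-0.361, 0.74, 0, 0.063], [-0.361, 0.7865, -0.05, 0.063], [-0.361, 0.7865, -0.1, 0.063], [-0.361, 0.7865, -0.1, 0.063]]]'

```text
time: 25.45
tcp_pos: [0.4987, -0.009, 0.1737]
tcp_rot: [0.607, 0.794, -0.003, -0.004]
contact_force: [0.4, -0.1, -0.4]
finger_gap: 0.0856
gripper_force: 0.0
```

Request:
drive_tool --steps '[[[0, 0, -0.1, 0], [0, 0, -0.2, 0], [0, 0, -0.28, 0], [0, 0, -0.3215, 0], [0, 0, -0.3215, 0], [0, 0, -0.3215, 0]]]'

```text
time: 26.05
tcp_pos: [0.5029, -0.0107, 0.0491]
tcp_rot: [0.609, 0.793, -0.0, -0.001]
contact_force: [-0.1, 0.8, 0.3]
finger_gap: 0.0856
gripper_force: 0.0
```

```bash
python3 -c "
from h import *
st()"
```

```text
t 26.05 tcp [ 0.5029 -0.0107  0.0491] psi 105.02 F [-0.1  0.8  0.3] gap 0.08561340694223271 q [-0.02  0.38 -0.49  0.7   0.    1.29]
```

Request:
drive_tool --steps '[[[0.001, -0.002, -0.05, 0], [0.001, -0.002, -0.09, 0], [0.001, -0.002, -0.105, 0], [0.001, -0.002, -0.11, 0], [0.001, -0.002, -0.11, 0]]]'

```text
time: 26.55
tcp_pos: [0.5044, -0.0114, 0.0059]
tcp_rot: [0.609, 0.794, 0.0, 0.001]
contact_force: [-0.4, -0.5, -1.1]
finger_gap: 0.0855
gripper_force: 0.0
```

Request:
drive_tool --steps '[[[0, 0, 0, 0], [0, 0, 0, 0], [0, 0, 0, 0], [0, 0, 0, 0], [0, 0, 0, 0]]]' --grip 1

```text
time: 27.05
tcp_pos: [0.5044, -0.0114, 0.0059]
tcp_rot: [0.609, 0.794, 0.0, 0.001]
contact_force: [-1.2, 0.1, 6.3]
finger_gap: 0.038
gripper_force: 61.4
```

Request:
drive_tool --steps '[[[0, 0, 0.12, 0], [0, 0, 0.24, 0], [0, 0.03, 0.36, -0.04], [0.05, 0.13, 0.44, -0.1], [0.1, 0.23, 0.5, -0.1], [0.15, 0.33, 0.56, -0.1], [0.2, 0.43, 0.62, -0.1], [0.24, 0.54, 0.66, -0.1], [0.24, 0.66, 0.675, -0.1], [0.24, 0.75, 0.675, -0.1]]]'

```text
time: 28.05
tcp_pos: [0.6004, 0.2913, 0.2759]
tcp_rot: [0.725, 0.689, 0.001, 0.0]
contact_force: [-0.6, 0.3, 0.0]
finger_gap: 0.0384
gripper_force: 61.1
```

Request:
drive_tool --steps '[[[0, 0, 0, 0], [0, 0, 0, 0], [0, 0, 0, 0]]]'

```text
time: 28.35
tcp_pos: [0.5992, 0.2875, 0.2745]
tcp_rot: [0.725, 0.688, -0.001, -0.0]
contact_force: [0.1, -0.3, -1.3]
finger_gap: 0.0381
gripper_force: 61.0
```

```bash
python3 -c "
from h import *
s=st();im,d,p=wrist('w12');W=wcloud(d,p);held(W,s)
save('w12.png',ortho(im,p,.4,.6,.2,.5,.012,.6))
jig(W,(.4763,.357),87,170,48,.028)"
```

```text
t 28.35 tcp [0.5992 0.2875 0.2745] psi 86.99 F [ 0.1 -0.3 -1.3] gap 0.038116326787414515 q [ 0.45  0.51  0.35  1.42 -0.    2.07]
held front [58.3 79.2] z [10.3 11.5 12.8]
45 side [-18.6  19.4]
60 side [-18.7  19.5]
80 side [-18.5  19.6]
nest [0.4795 0.3568] ang 86.1 ends [ 27.6 -27.6  27.8 -27.8] 17 bush inner 85.3
```

View pics/w12.png

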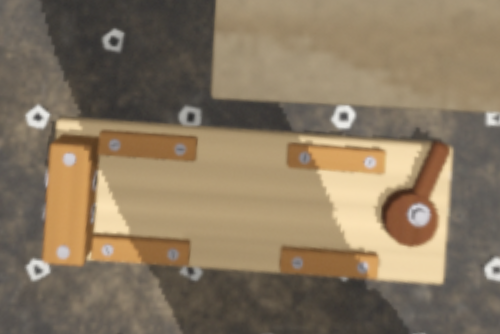

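jig_side is clear: bushing at cols 45–95 and both fence pairs visible.

Request:
drive_tool --steps '[[[-0.1, 0.06, 0, -0.005], [-0.2, 0.12, 0, -0.005], [-0.299, 0.173, 0, -0.005], [-0.299, 0.173, -0.1, -0.005], [-0.299, 0.173, -0.22, -0.005], [-0.299, 0.173, -0.34, -0.005], [-0.299, 0.173, -0.44, -0.005], [-0.299, 0.173, -0.51, -0.005], [-0.299, 0.173, -0.536, -0.005], [-0.299, 0.173, -0.536, -0.005]]]'

```text
time: 29.4
tcp_pos: [0.4793, 0.356, 0.0596]
tcp_rot: [0.731, 0.682, -0.002, -0.0]
contact_force: [0.7, -0.2, -0.8]
finger_gap: 0.0383
gripper_force: 61.0
```

Request:
drive_tool --steps '[[[0, 0, 0, 0], [0, 0, 0, 0]]]'

```text
time: 29.6
tcp_pos: [0.4817, 0.3586, 0.0629]
tcp_rot: [0.731, 0.683, 0.002, 0.0]
contact_force: [0.3, -0.5, -0.5]
finger_gap: 0.0384
gripper_force: 61.0
```

```bash
python3 -c "
from h import *
s=st();im,d,p=wrist('w13');W=wcloud(d,p);z=s['tcp_pos'][2]
fit(W,(.4795,.3568),86.1,170,48,z+.006,z+.018,.028)"
```

```text
t 29.6 tcp [0.4817 0.3586 0.0629] psi 86.1 F [ 0.3 -0.5 -0.5] gap 0.038423192855730676 q [ 0.64  0.5  -0.23  0.84 -0.    2.28]
part top z 0.0746 front [80.3 81.2] [(30, [-20.6, 17.4]), (42, [-20.5, 17.4]), (54, [-20.5, 17.5]), (66, [-20.6, 17.7])]
 fence [26.8 38.1]
 fence [-37.1 -30. ]
 bush [85.8 86.5] 7894
```

Request:
drive_tool --steps '[[[-0.0045, -0.002, -0.02, 0], [-0.0045, -0.002, -0.06, 0], [-0.0045, -0.002, -0.09, 0], [-0.0045, -0.002, -0.1, 0], [-0.0045, -0.002, -0.1, 0], [-0.0045, -0.002, -0.1, 0]]]'

```text
time: 30.25
tcp_pos: [0.4784, 0.3572, 0.0209]
tcp_rot: [0.731, 0.683, 0.0, 0.0]
contact_force: [0.7, -0.4, -0.3]
finger_gap: 0.0383
gripper_force: 61.1
```

Request:
drive_tool --steps '[[[0, 0, -0.004, 0], [0, 0, -0.004, 0], [0, 0, -0.004, 0]]]'

```text
time: 30.55
tcp_pos: [0.4784, 0.3571, 0.0194]
tcp_rot: [0.731, 0.683, 0.0, 0.0]
contact_force: [-0.0, -0.7, -1.3]
finger_gap: 0.038
gripper_force: 61.1
```

Request:
drive_tool --steps '[[[0, 0, 0, 0], [0, 0, 0, 0], [0, 0, 0, 0], [0, 0, 0, 0], [0, 0, 0, 0]]]' --grip 0

```text
time: 31.05
tcp_pos: [0.4782, 0.357, 0.0192]
tcp_rot: [0.731, 0.683, 0.0, 0.0]
contact_force: [0.1, -0.4, -0.3]
finger_gap: 0.0854
gripper_force: 0.0
```

Request:
drive_tool --steps '[[[0, 0, 0.08, 0], [0, 0, 0.18, 0], [0, 0, 0.3, 0], [0, 0, 0.42, 0], [0, -0.15, 0.52, 0], [0, -0.2, 0.6, 0], [0, -0.2, 0.6, 0], [0, -0.2, 0.6, 0]]]'

```text
time: 31.85
tcp_pos: [0.4792, 0.2767, 0.261]
tcp_rot: [0.731, 0.682, 0.002, 0.0]
contact_force: [-0.2, 0.6, 0.6]
finger_gap: 0.0853
gripper_force: 0.0
```

```bash
python3 -c "
from h import *
st();im,d,p=wrist('w14');W=wcloud(d,p)
print('side',blob(W,(.4795,.3568),.085,.024,.034))
jig(W,(.4795,.3568),86.1,170,48,.028)
print('block',blob(W,(.648,.277),.07,.040,.055))
im,d=robot.get_image('top');W=cloud('top',d)
for n,c in (('tin',(.382,-.12)),('sand',(.378,.117))): print(n,blob(W,c,.08,.02,.05)[0],blob(np.load('topW.npy'),c,.08,.02,.05)[0])
save('end.png',cv2.resize(im[120:345,95:510],(800,434),interpolation=cv2.INTER_CUBIC))"
```

```text
t 31.85 tcp [0.4792 0.2767 0.261 ] psi 86.03 F [-0.2  0.6  0.6] gap 0.08534722014276136 q [ 0.52  0.3  -0.01  1.26  0.    2.16]
side ((array([478., 357.]), array([159.2,  40.6]), 86.2), 'trim', array([478.1, 356.8]), array([158. ,  40.2]), np.float64(0.0295), 6251)
nest [0.479  0.3569] ang 86.15 ends [ 27.7 -27.4  27.4 -27.6] 17 bush inner 85.4
block ((array([646.1, 276.5]), array([91.1, 46.5]), 88.8), 'trim', array([646. , 276.5]), array([89.7, 45.2]), np.float64(0.0475), 3443)
tin (array([ 381.9, -121.7]), array([72.2, 71.5]), 60.6) (array([ 382.2, -121.7]), array([71.9, 71.7]), -26.6)
sand (array([379.7, 117.1]), array([109.9,  62.1]), 82.1) (array([379.8, 117.3]), array([110.3,  61.9]), 82.1)
```

View pics/end.png

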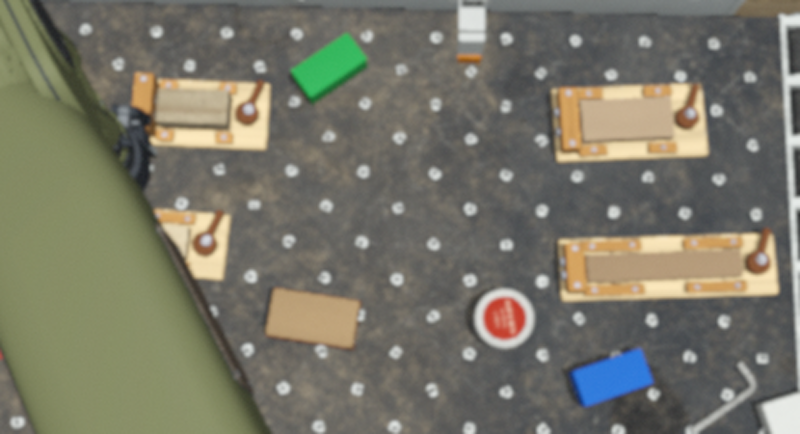

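The final view shows the block at crop (192,107), the board at (627,118) and the rail at (664,266), all in their jigs. The side is confirmed by the wrist depth, and the tin and sanding block have not moved.

```bash
python3 -c "
from h import *
print(robot.close_job())"
```

```text
the job is handed in; nothing more can be done
None
```

I took the stack apart from the top and laid the block, rail, shelf board and side flat in their own jigs; depth checks confirmed each one, the grease tin and sanding block stayed put, and the job was handed in at about 32 s.

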